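Wedge the rocking stirrer steady

ROBOT

A 6-joint arm with a two-finger parallel gripper is mounted at the origin on the work surface. World frame = base frame: x ahead of the robot, y to its left, z up, the work surface at z = 0. Lengths are in m, angles in rad, forces in N, time in s.
With the tool pointing down it reaches from about 0.25 to 0.725 m from the base axis. Payload 9.7 kg.
Tool frame: the origin (TCP) lies at the very end of the fingers, on their centre line; the grasp point (between the pads) lies 19 mm behind it; z points along the fingers, x is the direction in which the jaws open and shut, and the axes are right-handed (so a half turn about z gives the same grasp; the last joint's range is limited). The gripper opens to 85 mm and grips with 20 to 120 N. Pads are 22 mm wide; open, the fingers measure 114 mm over their backs; the gripper's body (76 mm by 85 mm) begins 54 mm behind the grasp point. The pads swing forward as they close: fully open they stand 13 mm farther back than shut.
Start: joints at [1.197, 0.087, 0.176, 1.66, 0, 1.571], TCP at [0.201, 0.512, 0.231] pointing down, gripper open.
Joint ranges: [-3.13, 3.13], [-0.85, 1.81], [-1.15, 1.24], [-2.2, 2.28], [-1.44, 1.52], [-3.14, 3.14]. Speed limits (rad/s): [2.22, 2.22, 2.57, 3.14, 3.14, 3.14].

INTERFACE

Orientations are given as a unit quaternion [w, x, y, z].
In Python, from station import env gives the robot as it stands.
- The arm moves only by the tool step_arm, never from a script. Its argument "steps" is a list of rows, each an object of numbers: "tx", "ty", "tz": the shift along the world's x, y, z in units of 60 mm (1.0 is 60 mm); "twist": the turn about the world's z in units of 6 degrees (1.0 is 6 degrees); "gripper": the opening, from -1 (shut) to 1 (fully open), so that 0 is half open. In form: [{"tx": .., "ty": .., "tz": .., "twist": .., "gripper": ..}, ...]. A call has 1 to 8 rows; each row shifts and turns the commanded pose from where the row before left it; what a row does not reach is not made up. A row lasts 1/8 s, in which the tool goes at most 62.5 mm and 10.7 degrees, less where a joint would pass 70% of its speed; a pose out of reach is approached as far as the arm can. A call is refused whole if a number of a shift passes 1 or a number of a turn 1, either way. A call with a gripper value outside its range is refused whole. The fingers move at their own pace and stop on an object; "newtons" is the grip in N (left out, the last holds). Time passes only in rows, so rows that do not move let the fingers close. It gives the time, the measured TCP pose, the force and the opening at its end, in the units of the state.
- env.state(): the state, without advancing time (a new reading comes with each control period).
- env.snapshot(name): name is "side" or "top"; returns a dict with "pixels" (420x560x3 uint8, red, green, blue), "camera_matrix" (3x3 intrinsics, pixels), "world_to_cam" (4x4, takes a point from world to camera coordinates). Camera axes: x right, y up, looking along -z (the intrinsics and any distortion apply to the point x, -y, -z); pixel columns grow to the right and rows downward; lengths in m; the calibration is good to about 2 mm. A picture is of the moment at which its call begins. There is no depth.
- env.close_job(): hands the job in, once; it reports no verdict.
The state is a dict: "time": time; "joint_positions": joint angles; "qd": joint speeds; "joint_efforts": joint torques, N m; "ee_pos": TCP position; "ee_rot": TCP orientation; "ft_force": force on the tool from outside, world axes, zero at the start; "wrist_torque": the same for the moment, N m; "grip_width": finger opening in m.
Only numpy, scipy, OpenCV 4.12 (cv2) and the standard library are available. Lean on these libraries where they do the work, as an engineer would, in place of code of your own. Each camera call takes 0.05 s, during which the arm holds its last target.

TASK

The blue magnetic stirrer rocks because one of its feet is screwed up too short. Press the yellow pad down to feel how far that corner drops and let it come back, then push the orange wedge along the bench, thin end first, under the short foot until it is just snug, and press the yellow pad firmly again (about 10 N, for a second) to prove that the corner no longer gives; if it still does, push a little more and press again. Leave the stirrer standing level where it is, with the wedge snug under the short foot; only push and press, lift nothing, and leave the vial, beaker and vial rack alone.

Things in the scene. Friction and masses are not known exactly. Their poses are not given: they have to be found in the camera images.
- stirrer: Loose blue case, 200 mm (its x) by 220 mm (its y), about 2 kg; origin at bench level under its centre, z up. Case 22 to 61 mm above the bench, round plate on top to 65 mm; black front panel with knobs at its -x side. Three fixed feet, 22 mm across, at x,y = (-80,-90), (80,90), (80,-90) mm; the short foot at (-80,90) mm. Left alone it stands level on the three. It slides if shoved with 10 N or more.
- press_pad: Yellow round pad, 36 mm across, on the stirrer's top above the short foot; origin at the centre of its underside, flat top 5 mm higher (66 mm above the bench when level). 4 to 7 N down on it tips the stirrer until the short foot meets the bench, 6 to 12 mm lower (tilt 0.05 to 0.1 rad), the pad creeping a few mm outwards; let go, the stirrer returns to level.
- foot_bottom (a point): Lowest point of the short foot, a black rubber ball 20 mm across under the stirrer at (-80,+90) mm, 20 mm in from the case's +y side. With the stirrer level it hangs 6 to 12 mm above the bench, different each time; it does not move within the case.
- wedge: Loose orange wedge, 120 mm (its x) by 50 mm (its y), 0.15 kg; origin at the centre of its underside. Thin end, 4 mm, at x = +60 mm; upright thick end, 28 mm high, at x = -60 mm; an even slope between (1 in 5). It starts flat beside the stirrer's +y side, thin end 25 to 75 mm from the case and pointing at the short foot to within 15 mm and 0.05 rad. It slides under 1 to 2 N.
- ramp: The wedge's ribbed slope; origin at its middle (16 mm above the wedge's underside), x down the slope towards the thin end, z square to it and outwards. With the foot on it the wedge stays where it is left, even when the pad is pressed; the push needed then grows by some 4 N, and driving on lifts the corner 1 mm per 5 mm of travel.
- vial: Small amber bottle with a black cap, 28 mm across, 55 mm high, loose, standing; to be left alone.
- beaker: Clear beaker, 66 mm across, 80 mm high, loose, standing; to be left alone.
- vial_rack: Green rack with small capped vials, 60 by 120 mm and 56 mm high, loose, in front of the stirrer; to be left alone.

How it is judged:
On the way, in this order (a step that is already met when the one before it is completed fails the run):
1. the yellow pad is pressed and the stirrer rocks by more than 0.03 rad (contact force between the fingers and press_pad above 0.5 N and angle between stirrer's own z axis and vertical above 0.03 rad), for 0.05 s.
2. with the wedge under the short foot, the yellow pad is pressed with more than 6 N for 0.4 s and the stirrer stays within 0.02 rad of level (about 2 mm at the corner) (contact force between the fingers and press_pad above 6 N and angle between stirrer's own z axis and vertical below 0.02 rad and contact force between wedge and stirrer above 1 N), for 0.4 s.
At the end, for the whole second after the job is handed in: The stirrer stands within 0.02 rad of level (about 2 mm at the corner) and within 30 mm of where it was, at rest; the wedge lies flat and at rest on the bench with the short foot over its slope, no more than 3 mm above it (angle between stirrer's own z axis and vertical below 0.02 rad and distance of stirrer from where it was at the start of the episode below 0.03 m and linear speed of each of stirrer, wedge below 0.01 m/s and angle between wedge's own z axis and vertical below 0.03 rad and z of foot_bottom in the frame of ramp below 0.003 m and x of foot_bottom in the frame of ramp between -0.06 and 0.062 m and y of foot_bottom in the frame of ramp between -0.025 and 0.025 m); the robot touches nothing.
It fails at once if the wedge is lifted off the bench or tipped (height (world z) of wedge above 0.015 m or angle between wedge's own z axis and vertical above 0.3 rad).
It fails at once if the stirrer is lifted or tipped over (height (world z) of stirrer above 0.03 m or angle between stirrer's own z axis and vertical above 0.3 rad).
It fails at once if the stirrer is shoved more than 50 mm away (distance of stirrer from where it was at the start of the episode above 0.05 m).
It fails at once if the vial, beaker or vial rack is moved more than 20 mm (distance of any of vial, beaker, vial_rack from where it was at the start of the episode above 0.02 m).
It also fails if it takes over 58 s, if anything falls off the work surface, if the arm or the gripper's body presses on something with over 40 N, if the wrist force passes 120 N, or if a joint passes its speed limit or range.

## Working session

There is one attempt and no reset: what is moved stays moved. The work goes in short steps, Python scripts to look and compute and a tool call to move; the robot and the scene stay as the last step left them, time stands still between calls to the robot, and variables do not carry over. Pictures are saved under pics/ and viewed, and the job is handed in when it is done.

Besides the shell and the picture viewer there is one more tool, called after "Call:" by a JSON object that holds its "api" and its "payload", one argument or row to a line. step_arm: Moves the arm, as the interface text tells. Its arguments: {"type":"object","properties":{"steps":{"type":"array"},"newtons":{"type":"number"}},"required":["steps"]}

```bash
mkdir -p pics; ls
python3 - <<'E'
from station import env
import cv2, numpy as np, pickle
print(env.state())
for n in ("top","side"):
    s=env.snapshot(n); cv2.imwrite(f"pics/{n}0.png",s["pixels"][:,:,::-1]); pickle.dump(s,open(f"{n}0.pkl","wb"))
    print(n,s["camera_matrix"],s["world_to_cam"])
E
```

```text
pics
{'time': 0.0, 'joint_positions': array([ 1.19702269e+00,  8.74761236e-02,  1.75165714e-01,  1.65979873e+00,
       -2.33783443e-05,  1.57081569e+00]), 'qd': array([ 0.00068004, -0.00120479, -0.00192509, -0.001828  , -0.00055376,
        0.00054375]), 'joint_efforts': array([-3.71671291e-06, -5.20390391e+01,  4.64807189e+01,  1.62577943e-02,
       -1.62533922e-05, -2.90986111e-05]), 'ee_pos': array([0.20074922, 0.51182175, 0.23059045]), 'ee_rot': array([ 3.79491226e-04,  8.26180530e-01,  5.63405095e-01, -5.35718250e-04]), 'ft_force': array([-0.16074593,  1.01723999, -0.38882631]), 'wrist_torque': array([ 0.00390722, -0.06439215,  0.00737769]), 'grip_width': 0.08521533819620433}
top [[502.84846269   0.         285.94487901]
 [  0.         502.84846269 210.68619789]
 [  0.           0.           1.        ]] [[ 0.01921755 -0.99941052 -0.02844825 -0.04780849]
 [ 0.99094011  0.01525644  0.13343518 -0.57927292]
 [-0.1329225  -0.03075481  0.99064916 -0.90638099]
 [ 0.          0.          0.          1.        ]]
side [[454.89901792   0.         287.72944346]
 [  0.         454.89901792 210.6662204 ]
 [  0.           0.           1.        ]] [[-0.99811464 -0.06076871 -0.00862184  0.57631389]
 [ 0.02155492 -0.47857493  0.8777821  -0.10795101]
 [-0.05746788  0.87594132  0.47898251 -0.81050301]
 [ 0.          0.          0.          1.        ]]
```

View pics/top0.png

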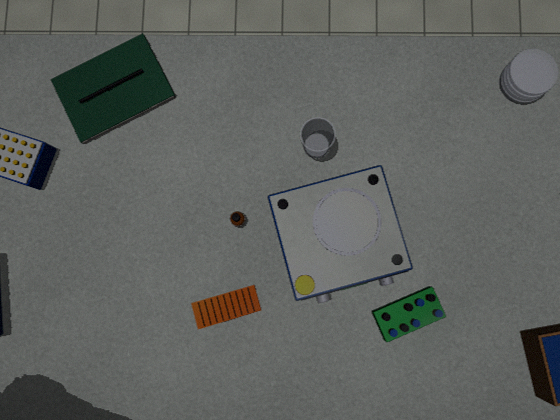

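View pics/side0.png

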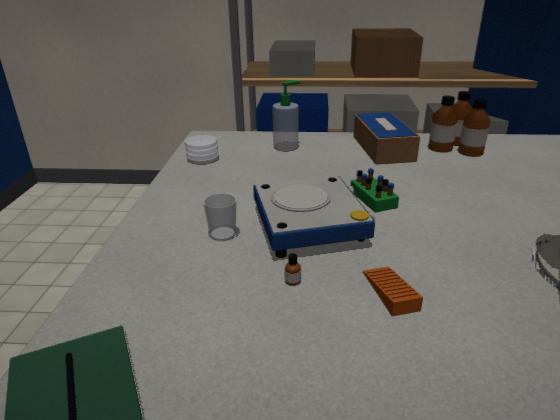

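The top view shows the pad near (305,285), the wedge near (227,307), the stirrer's corners at about (268,195), (381,166), (412,268), (297,299), and the vial at (238,219). Next I fit the poses from both views.

```bash
cat > h.py <<'E'
import numpy as np, cv2, pickle
from scipy.optimize import least_squares, minimize
def proj(s,P):
    P=np.atleast_2d(P).astype(float); W=s["world_to_cam"]; c=P@W[:3,:3].T+W[:3,3]
    q=np.stack([c[:,0],-c[:,1],-c[:,2]],1)@s["camera_matrix"].T
    return q[:,:2]/q[:,2:]
def back(s,uv,z):
    W=s["world_to_cam"]; R=W[:3,:3]; C=-R.T@W[:3,3]
    d=np.linalg.inv(s["camera_matrix"])@[uv[0],uv[1],1]; d=R.T@(d*[1,-1,-1])
    return C+d*(z-C[2])/d[2]
def mask(s,lo,hi,box):
    h=cv2.cvtColor(s["pixels"],cv2.COLOR_RGB2HSV); m=cv2.inRange(h,np.array(lo),np.array(hi))
    b=np.zeros_like(m); b[box[1]:box[3],box[0]:box[2]]=1; m=m*b
    return cv2.morphologyEx(m,cv2.MORPH_CLOSE,np.ones((5,5)))
def rot(a): return np.array([[np.cos(a),-np.sin(a)],[np.sin(a),np.cos(a)]])
WV=np.array([[60,25,0],[60,-25,0],[-60,25,0],[-60,-25,0],[60,25,4],[60,-25,4],[-60,25,28],[-60,-25,28]])/1e3
def place(V,x,y,a):
    V=np.array(V,float); return np.c_[V[:,:2]@rot(a).T+[x,y],V[:,2]]
def fitwedge(views,p0):
    # views: list of (snap,mask): IoU of the silhouettes
    def cost(p):
        c=0
        for s,m in views:
            hull=cv2.convexHull(proj(s,place(WV,*p)).astype(np.float32))
            r=np.zeros((420*4,560*4),np.uint8); cv2.fillConvexPoly(r,np.round((hull+.5)*4-.5).astype(int),255)
            r=cv2.resize(r,(560,420),interpolation=cv2.INTER_AREA)/255.; mm=m/255.
            c+=np.minimum(r,mm).sum()/np.maximum(r,mm).sum()
        return len(views)-c
    b=minimize(cost,p0,method="Nelder-Mead",options=dict(initial_simplex=[p0,np.add(p0,[.02,0,0]),np.add(p0,[0,.02,0]),np.add(p0,[0,0,.15])],xatol=1e-4,fatol=1e-5))
    return b.x,b.fun
E
python3 - <<'E'
from h import *
t,s=[pickle.load(open(f"{n}0.pkl","rb")) for n in("top","side")]
mt=mask(t,(4,150,90),(16,255,255),(180,270,275,340)); ms=mask(s,(4,130,60),(16,255,255),(350,255,430,320))
for m in(mt,ms): print(cv2.boundingRect(m),(m>0).sum())
c=back(t,(227,307),.015); print(c)
pads=[]
for n,sn,bx in(("t",t,(290,270,320,300)),("s",s,(345,205,375,225))):
    m=mask(sn,(22,120,100),(34,255,255),bx); M=cv2.moments(m,True); uv=(M["m10"]/M["m00"],M["m01"]/M["m00"]); print(n,uv,M["m00"],back(sn,uv,.065))
for uv in[(268,195),(381,166),(412,268),(297,299)]: print(back(t,uv,.061))
print("vial",back(t,(238,219),.05), "rack",[back(t,u,.03) for u in((373,310),(432,287),(446,317),(387,341))])
for a in(-1.2,-1.35):
  for v in([(t,mt)],[(s,ms)],[(t,mt),(s,ms)]):
    print(fitwedge(v,[c[0],c[1],a]))
E
```

```text
(192, 285, 69, 44) 1736
(363, 267, 60, 49) 1541
[0.39848809 0.07043307 0.015     ]
t (304.3298969072165, 284.45360824742266) 291.0 [ 0.44390978 -0.07402909  0.065     ]
s (359.4436090225564, 214.12781954887217) 133.0 [ 0.44409226 -0.07253705  0.065     ]
[ 0.60558958 -0.00485243  0.061     ]
[ 0.66280222 -0.21226458  0.061     ]
[ 0.47680818 -0.26643642  0.061     ]
[ 0.41785923 -0.06132763  0.061     ]
vial [0.56149067 0.05055135 0.05      ] rack [array([ 0.39954524, -0.20099743,  0.03      ]), array([ 0.44345966, -0.30931133,  0.03      ]), array([ 0.38976052, -0.33363137,  0.03      ]), array([ 0.34458678, -0.22615881,  0.03      ])]
(array([ 0.3996051 ,  0.07260867, -1.26604044]), np.float64(0.0375920175836445))
(array([ 0.40004239,  0.07272   , -1.28190048]), np.float64(0.09901716905106517))
(array([ 0.39991585,  0.07216036, -1.27286455]), np.float64(0.1386174855229272))
(array([ 0.3998805 ,  0.07209702, -1.26828016]), np.float64(0.036583955431511606))
(array([ 0.39997895,  0.07307352, -1.27974093]), np.float64(0.09814103994130807))
(array([ 0.39988294,  0.07238592, -1.27127747]), np.float64(0.13923134448533303))
```

Call:
{"api": "step_arm", "payload": {
  "steps": [
    {"tx": 0.33, "ty": -0.8, "tz": 0, "twist": -0.7, "gripper": -1},
    {"tx": 0.33, "ty": -0.8, "tz": 0, "twist": -0.7, "gripper": -1},
    {"tx": 0.33, "ty": -0.8, "tz": 0, "twist": -0.7, "gripper": -1},
    {"tx": 0.33, "ty": -0.8, "tz": 0, "twist": -0.7, "gripper": -1},
    {"tx": 0.33, "ty": -0.8, "tz": 0, "twist": -0.7, "gripper": -1},
    {"tx": 0.33, "ty": -0.8, "tz": 0, "twist": -0.7, "gripper": -1},
    {"tx": 0.33, "ty": -0.8, "tz": 0, "twist": -0.7, "gripper": -1},
    {"tx": 0.33, "ty": -0.8, "tz": 0, "twist": -0.7, "gripper": -1}
  ],
  "newtons": 30
}}

```text
time: 1.1
ee_pos: [0.3595, 0.1264, 0.2312]
ee_rot: [0.0, 0.954, 0.3, 0.0]
ft_force: [0.8, 1.1, 0.1]
grip_width: -0.0005
```

Call:
{"api": "step_arm", "payload": {
  "steps": [
    {"tx": 0.28, "ty": -0.67, "tz": 0, "twist": -0.6, "gripper": -1},
    {"tx": 0.28, "ty": -0.67, "tz": -0.2, "twist": -0.6, "gripper": -1},
    {"tx": 0.28, "ty": -0.67, "tz": -0.4, "twist": -0.6, "gripper": -1},
    {"tx": 0.28, "ty": -0.67, "tz": -0.5, "twist": -0.6, "gripper": -1},
    {"tx": 0.28, "ty": -0.67, "tz": -0.6, "twist": -0.6, "gripper": -1},
    {"tx": 0, "ty": 0, "tz": -0.6, "twist": 0, "gripper": -1},
    {"tx": 0, "ty": 0, "tz": 0, "twist": 0, "gripper": -1},
    {"tx": 0, "ty": 0, "tz": 0, "twist": 0, "gripper": -1}
  ]
}}

```text
time: 2.1
ee_pos: [0.4436, -0.0727, 0.0946]
ee_rot: [0.0, 0.989, 0.148, 0.001]
ft_force: [0.5, 0.4, 1.0]
grip_width: -0.0001
```

Call:
{"api": "step_arm", "payload": {
  "steps": [
    {"tz": -0.2, "gripper": -1},
    {"tz": -0.2, "gripper": -1},
    {"tz": -0.05, "gripper": -1},
    {"tz": -0.03, "gripper": -1},
    {"tz": -0.03, "gripper": -1},
    {"gripper": -1}
  ]
}}

```text
schema error: expected keys tx, ty, tz, twist, gripper
```

Call:
{"api": "step_arm", "payload": {
  "steps": [
    {"tz": -0.03, "gripper": -1},
    {"tz": -0.03, "gripper": -1},
    {"gripper": -1}
  ]
}}

```text
schema error: expected keys tx, ty, tz, twist, gripper
```

Call:
{"api": "step_arm", "payload": {
  "steps": [
    {"tz": -0.03, "gripper": -1},
    {"gripper": -1}
  ]
}}

```text
schema error: expected keys tx, ty, tz, twist, gripper
```

Call:
{"api": "step_arm", "payload": {
  "steps": [
    {"tz": -0.03, "gripper": -1},
    {"gripper": -1}
  ]
}}

```text
schema error: expected keys tx, ty, tz, twist, gripper
```

Call:
{"api": "step_arm", "payload": {
  "steps": [
    {"tx": 0, "ty": 0, "tz": -0.2, "twist": 0, "gripper": -1},
    {"tx": 0, "ty": 0, "tz": -0.2, "twist": 0, "gripper": -1},
    {"tx": 0, "ty": 0, "tz": -0.05, "twist": 0, "gripper": -1},
    {"tx": 0, "ty": 0, "tz": -0.03, "twist": 0, "gripper": -1},
    {"tx": 0, "ty": 0, "tz": -0.03, "twist": 0, "gripper": -1},
    {"tx": 0, "ty": 0, "tz": 0, "twist": 0, "gripper": -1}
  ]
}}

```text
time: 2.85
ee_pos: [0.4431, -0.0728, 0.0631]
ee_rot: [-0.0, 0.989, 0.148, 0.0]
ft_force: [-4.1, 1.6, 5.0]
grip_width: 0.0001
```

Call:
{"api": "step_arm", "payload": {
  "steps": [
    {"tx": 0, "ty": 0, "tz": -0.03, "twist": 0, "gripper": -1},
    {"tx": 0, "ty": 0, "tz": -0.03, "twist": 0, "gripper": -1},
    {"tx": 0, "ty": 0, "tz": 0, "twist": 0, "gripper": -1}
  ]
}}

```text
time: 3.22
ee_pos: [0.443, -0.0728, 0.0596]
ee_rot: [-0.0, 0.989, 0.148, -0.0]
ft_force: [-3.8, 1.8, 5.9]
grip_width: -0.0002
```

Call:
{"api": "step_arm", "payload": {
  "steps": [
    {"tx": 0, "ty": 0, "tz": -0.03, "twist": 0, "gripper": -1},
    {"tx": 0, "ty": 0, "tz": 0, "twist": 0, "gripper": -1}
  ]
}}

```text
time: 3.48
ee_pos: [0.443, -0.0727, 0.059]
ee_rot: [-0.0, 0.989, 0.148, 0.0]
ft_force: [-9.7, 4.3, 18.4]
grip_width: 0.0
```

Call:
{"api": "step_arm", "payload": {
  "steps": [
    {"tx": 0, "ty": 0, "tz": 0.03, "twist": 0, "gripper": -1},
    {"tx": 0, "ty": 0, "tz": 0.04, "twist": 0, "gripper": -1},
    {"tx": 0, "ty": 0, "tz": 0.05, "twist": 0, "gripper": -1},
    {"tx": 0, "ty": 0, "tz": 0.1, "twist": 0, "gripper": -1},
    {"tx": 0, "ty": 0, "tz": 0.4, "twist": 0, "gripper": -1},
    {"tx": 0, "ty": 0, "tz": 0.6, "twist": 0, "gripper": -1}
  ]
}}

```text
time: 4.22
ee_pos: [0.4423, -0.0728, 0.1304]
ee_rot: [-0.0, 0.989, 0.148, -0.001]
ft_force: [-0.4, 0.1, -0.3]
grip_width: 0.0001
```

Run:
```python
from station import env
from h import *
s=env.snapshot("side"); cv2.imwrite("pics/side1.png",s["pixels"][:,:,::-1])
m=mask(s,(22,120,100),(34,255,255),(345,205,375,225)); M=cv2.moments(m,True); uv=(M["m10"]/M["m00"],M["m01"]/M["m00"]); print(uv,M["m00"],back(s,uv,.065)); print(env.state()["ee_pos"],env.state()["ft_force"])
```

```text
(359.7241379310345, 217.58620689655172) 29.0 [ 0.44459992 -0.05909194  0.065     ]
[ 0.44423232 -0.07313515  0.1357065 ] [ 0.13904662 -0.07790922  3.64852291]
```

View pics/side1.png

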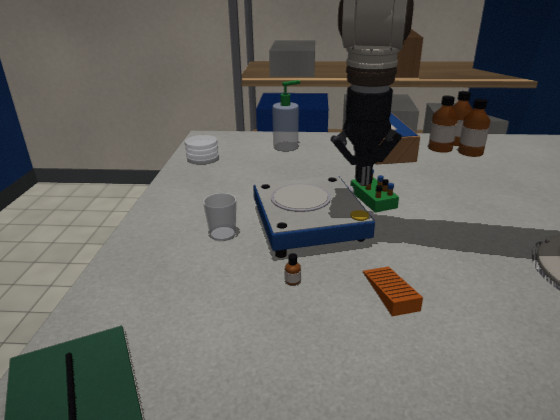

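The side view shows the stirrer level again with its pad unmoved at (360,215), and the corner drop felt was about 6.7 mm. Next I go behind the wedge.

Call:
{"api": "step_arm", "payload": {
  "steps": [
    {"tx": -0.24, "ty": 0.79, "tz": 0, "twist": 0, "gripper": -0.6},
    {"tx": -0.24, "ty": 0.79, "tz": 0, "twist": 0, "gripper": -0.6},
    {"tx": -0.24, "ty": 0.79, "tz": 0, "twist": 0, "gripper": -0.6},
    {"tx": -0.24, "ty": 0.79, "tz": 0, "twist": 0, "gripper": -0.6},
    {"tx": -0.24, "ty": 0.79, "tz": -0.1, "twist": 0, "gripper": -0.6},
    {"tx": 0, "ty": 0, "tz": -0.6, "twist": 0, "gripper": -0.6},
    {"tx": 0, "ty": 0, "tz": -0.7, "twist": 0, "gripper": -0.6},
    {"tx": 0, "ty": 0, "tz": -0.4, "twist": 0, "gripper": -0.6}
  ]
}}

```text
time: 5.28
ee_pos: [0.3701, 0.1638, 0.0204]
ee_rot: [0.0, 0.989, 0.148, -0.001]
ft_force: [1.3, 1.1, -0.0]
grip_width: 0.0168
```

Call:
{"api": "step_arm", "payload": {
  "steps": [
    {"tx": 0, "ty": 0, "tz": -0.2, "twist": 0, "gripper": -0.6},
    {"tx": 0, "ty": 0, "tz": 0, "twist": 0, "gripper": -0.6},
    {"tx": 0, "ty": 0, "tz": 0, "twist": 0, "gripper": -0.6}
  ]
}}

```text
time: 5.65
ee_pos: [0.3719, 0.1642, 0.0116]
ee_rot: [-0.0, 0.989, 0.148, 0.001]
ft_force: [-0.3, -0.5, -0.4]
grip_width: 0.0173
```

Run:
```python
from station import env
from h import *
for n in("top","side"):
    s=env.snapshot(n); cv2.imwrite(f"pics/{n}2.png",s["pixels"][:,:,::-1])
print(env.state()["ee_pos"],env.state()["ft_force"])
```

```text
[0.37190356 0.16427584 0.0115397 ] [0.4116077  0.48214563 0.52562684]
```

View pics/side2.png

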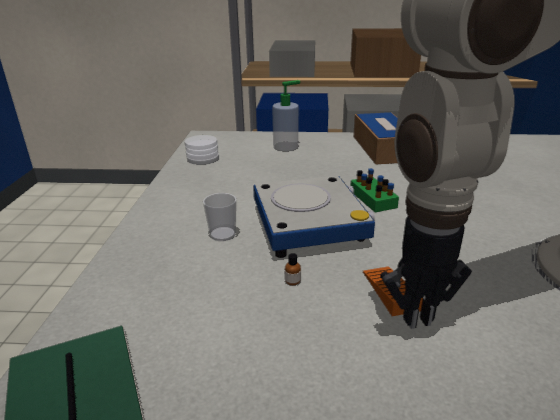

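View pics/top2.png

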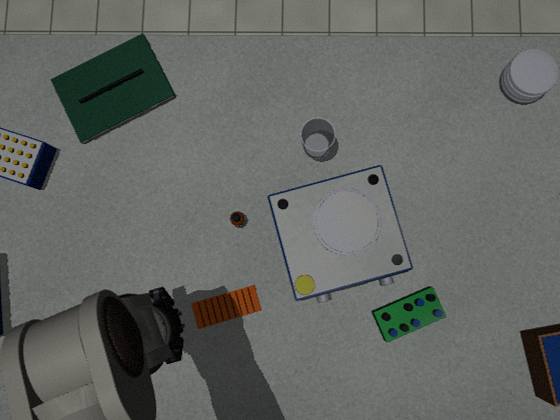

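Call:
{"api": "step_arm", "payload": {
  "steps": [
    {"tx": 0.074, "ty": -0.239, "tz": 0, "twist": 0, "gripper": -0.6},
    {"tx": 0.074, "ty": -0.239, "tz": 0, "twist": 0, "gripper": -0.6},
    {"tx": 0.074, "ty": -0.239, "tz": 0, "twist": 0, "gripper": -0.6},
    {"tx": 0.074, "ty": -0.239, "tz": 0, "twist": 0, "gripper": -0.6},
    {"tx": 0.074, "ty": -0.239, "tz": 0, "twist": 0, "gripper": -0.6},
    {"tx": 0.05, "ty": -0.16, "tz": 0, "twist": 0, "gripper": -0.6},
    {"tx": 0.025, "ty": -0.08, "tz": 0, "twist": 0, "gripper": -0.6},
    {"tx": 0, "ty": 0, "tz": 0, "twist": 0, "gripper": -0.6}
  ]
}}

```text
time: 6.75
ee_pos: [0.3979, 0.0775, 0.0103]
ee_rot: [0.0, 0.989, 0.147, -0.0]
ft_force: [0.4, 0.8, -0.1]
grip_width: 0.0172
```

```bash
cat > look.py <<'E'
import sys
from station import env
from h import *
k=sys.argv[1]
s=env.snapshot("side"); t=env.snapshot("top")
for n,x in(("side",s),("top",t)): cv2.imwrite(f"pics/{n}{k}.png",x["pixels"][:,:,::-1]); pickle.dump(x,open(f"{n}{k}.pkl","wb"))
cv2.imwrite(f"pics/z{k}.png",np.vstack([cv2.resize(x[:,:,::-1],(560,290),interpolation=cv2.INTER_CUBIC) for x in(s["pixels"][185:330,240:520],t["pixels"][180:325,180:460])]))
print(env.state()["time"],env.state()["ee_pos"],env.state()["ft_force"])
E
python3 look.py 3
```

```text
6.85 [0.39779146 0.07791682 0.01030947] [-0.00668711  0.20816671  0.03860125]
```

View pics/z3.png

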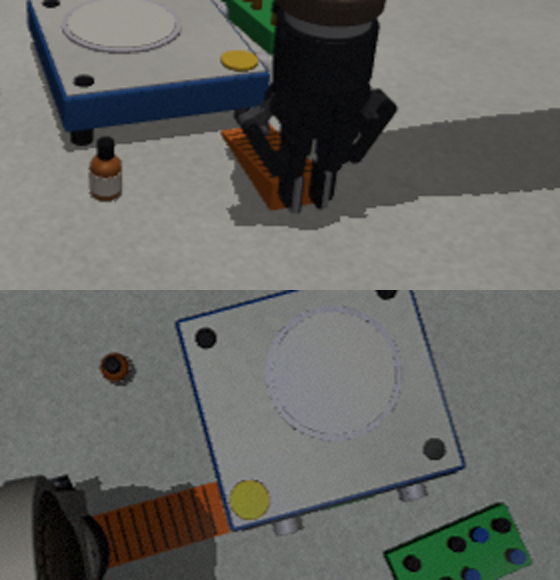

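The wedge is straight and its thin end is at the case edge, zoomed top at about (215,490), heading for the pad.

Call:
{"api": "step_arm", "payload": {
  "steps": [
    {"tx": 0.025, "ty": -0.08, "tz": 0, "twist": 0, "gripper": -0.6},
    {"tx": 0.025, "ty": -0.08, "tz": 0, "twist": 0, "gripper": -0.6},
    {"tx": 0.025, "ty": -0.08, "tz": 0, "twist": 0, "gripper": -0.6},
    {"tx": 0.025, "ty": -0.08, "tz": 0, "twist": 0, "gripper": -0.6},
    {"tx": 0.025, "ty": -0.08, "tz": 0, "twist": 0, "gripper": -0.6},
    {"tx": 0.02, "ty": -0.06, "tz": 0, "twist": 0, "gripper": -0.6}
  ]
}}

```text
time: 7.6
ee_pos: [0.4067, 0.05, 0.0105]
ee_rot: [0.0, 0.989, 0.148, -0.0]
ft_force: [0.3, -0.1, -0.5]
grip_width: 0.017
```

Call:
{"api": "step_arm", "payload": {
  "steps": [
    {"tx": 0.01, "ty": -0.032, "tz": 0, "twist": 0, "gripper": -0.6},
    {"tx": 0.01, "ty": -0.032, "tz": 0, "twist": 0, "gripper": -0.6}
  ]
}}

```text
time: 7.85
ee_pos: [0.4079, 0.0464, 0.0105]
ee_rot: [-0.0, 0.989, 0.148, -0.0]
ft_force: [-1.3, 1.2, 0.0]
grip_width: 0.0169
```

Call:
{"api": "step_arm", "payload": {
  "steps": [
    {"tx": 0.01, "ty": -0.032, "tz": 0, "twist": 0, "gripper": -0.6},
    {"tx": 0.01, "ty": -0.032, "tz": 0, "twist": 0, "gripper": -0.6}
  ]
}}

```text
time: 8.1
ee_pos: [0.4091, 0.0426, 0.0105]
ee_rot: [-0.0, 0.989, 0.148, 0.0]
ft_force: [-0.6, 1.4, -1.2]
grip_width: 0.0173
```

Call:
{"api": "step_arm", "payload": {
  "steps": [
    {"tx": 0.01, "ty": -0.032, "tz": 0, "twist": 0, "gripper": -0.6},
    {"tx": 0.01, "ty": -0.032, "tz": 0, "twist": 0, "gripper": -0.6}
  ]
}}

```text
time: 8.35
ee_pos: [0.41, 0.0398, 0.0105]
ee_rot: [-0.001, 0.989, 0.148, -0.0]
ft_force: [-2.1, 10.8, 2.1]
grip_width: 0.017
```

Call:
{"api": "step_arm", "payload": {
  "steps": [
    {"tx": 0.01, "ty": -0.032, "tz": 0, "twist": 0, "gripper": -0.6}
  ]
}}

```text
time: 8.48
ee_pos: [0.4103, 0.0383, 0.0105]
ee_rot: [-0.002, 0.989, 0.148, -0.0]
ft_force: [-4.0, 12.1, 2.2]
grip_width: 0.0171
```

```bash
python3 look.py 4
```

```text
8.575 [0.41039227 0.03808536 0.01052116] [-3.07361583 10.83369412  1.83275987]
```

View pics/z4.png

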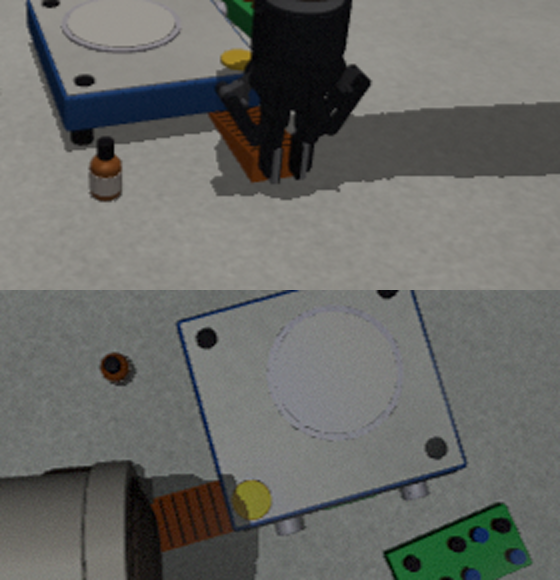

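Force rose to about 11 N, so the wedge has reached the foot; zoomed top shows it straight under the pad at (252,499). I back off and press the pad.

Call:
{"api": "step_arm", "payload": {
  "steps": [
    {"tx": -0.02, "ty": 0.06, "tz": 0, "twist": 0, "gripper": -0.6},
    {"tx": -0.2, "ty": 0.64, "tz": 0, "twist": 0, "gripper": -0.6},
    {"tx": 0, "ty": 0, "tz": 0.9, "twist": 0, "gripper": -1},
    {"tx": 0, "ty": 0, "tz": 0.8, "twist": 0, "gripper": -1},
    {"tx": 0.19, "ty": -0.62, "tz": 0, "twist": 0, "gripper": -1},
    {"tx": 0.19, "ty": -0.62, "tz": 0, "twist": 0, "gripper": -1},
    {"tx": 0.19, "ty": -0.62, "tz": 0, "twist": 0, "gripper": -1},
    {"tx": 0.19, "ty": -0.62, "tz": 0, "twist": 0, "gripper": -1}
  ]
}}

```text
time: 9.57
ee_pos: [0.4436, -0.0714, 0.1127]
ee_rot: [0.0, 0.989, 0.148, 0.0]
ft_force: [0.5, 0.4, -0.9]
grip_width: 0.0002
```

```bash
python3 look.py 5
python3 - <<'E'
from h import *
s=pickle.load(open("side5.pkl","rb"))
ms=mask(s,(4,130,60),(16,255,255),(330,225,420,310))
print(cv2.boundingRect(ms))
E
```

```text
9.675 [ 0.44386983 -0.07265936  0.11235593] [-0.66368569 -0.36424562  0.10963897]
(345, 239, 48, 37)
```

View pics/z5.png

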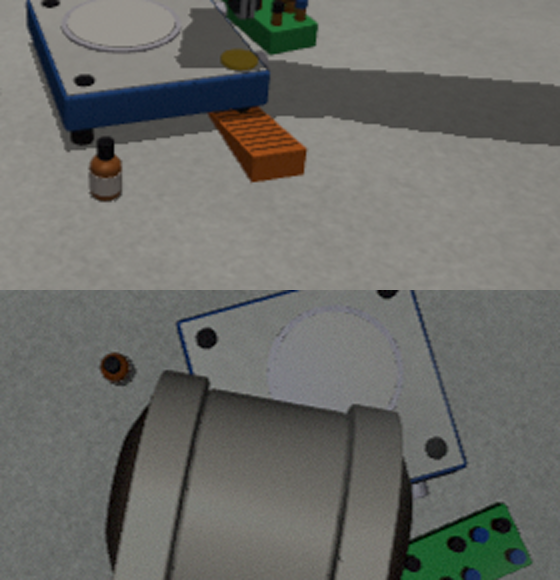

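The side zoom shows the foot over the wedge's slope at (240,108), with the stirrer and vial (105,170) undisturbed. Now I press.

Call:
{"api": "step_arm", "payload": {
  "steps": [
    {"tx": 0, "ty": -0.01, "tz": -0.4, "twist": 0, "gripper": -1},
    {"tx": 0, "ty": 0, "tz": -0.25, "twist": 0, "gripper": -1},
    {"tx": 0, "ty": 0, "tz": -0.1, "twist": 0, "gripper": -1},
    {"tx": 0, "ty": 0, "tz": 0, "twist": 0, "gripper": -1}
  ]
}}

```text
time: 10.18
ee_pos: [0.4431, -0.0702, 0.0675]
ee_rot: [0.0, 0.989, 0.148, -0.0]
ft_force: [0.4, 0.3, -0.5]
grip_width: 0.0004
```

Call:
{"api": "step_arm", "payload": {
  "steps": [
    {"tx": 0, "ty": 0, "tz": -0.02, "twist": 0, "gripper": -1},
    {"tx": 0, "ty": 0, "tz": 0, "twist": 0, "gripper": -1}
  ]
}}

```text
time: 10.42
ee_pos: [0.4435, -0.0705, 0.0667]
ee_rot: [0.0, 0.989, 0.148, 0.0]
ft_force: [0.3, -0.1, 0.1]
grip_width: -0.0001
```

Call:
{"api": "step_arm", "payload": {
  "steps": [
    {"tx": 0, "ty": -0.04, "tz": -0.02, "twist": 0, "gripper": -1},
    {"tx": 0, "ty": 0, "tz": 0, "twist": 0, "gripper": -1}
  ]
}}

```text
time: 10.68
ee_pos: [0.4436, -0.0724, 0.066]
ee_rot: [-0.001, 0.989, 0.148, 0.001]
ft_force: [-1.8, 5.4, 7.4]
grip_width: 0.0002
```

Call:
{"api": "step_arm", "payload": {
  "steps": [
    {"tx": 0, "ty": 0, "tz": -0.02, "twist": 0, "gripper": -1},
    {"tx": 0, "ty": 0, "tz": 0, "twist": 0, "gripper": -1}
  ]
}}

```text
time: 10.92
ee_pos: [0.4437, -0.0724, 0.0659]
ee_rot: [-0.001, 0.989, 0.148, 0.001]
ft_force: [-6.6, 6.2, 17.1]
grip_width: -0.0001
```

Call:
{"api": "step_arm", "payload": {
  "steps": [
    {"tx": -0.01, "ty": 0.01, "tz": 0.01, "twist": 0, "gripper": -1},
    {"tx": 0, "ty": 0, "tz": 0, "twist": 0, "gripper": -1},
    {"tx": 0, "ty": 0, "tz": 0, "twist": 0, "gripper": -1},
    {"tx": 0, "ty": 0, "tz": 0, "twist": 0, "gripper": -1}
  ]
}}

```text
time: 11.42
ee_pos: [0.4436, -0.0724, 0.066]
ee_rot: [0.0, 0.989, 0.148, 0.001]
ft_force: [-0.4, 0.9, 8.6]
grip_width: -0.0003
```

Call:
{"api": "step_arm", "payload": {
  "steps": [
    {"tx": 0, "ty": 0, "tz": 0, "twist": 0, "gripper": -1},
    {"tx": 0, "ty": 0, "tz": 0, "twist": 0, "gripper": -1},
    {"tx": 0, "ty": 0, "tz": 0, "twist": 0, "gripper": -1},
    {"tx": 0, "ty": 0, "tz": 0, "twist": 0, "gripper": -1}
  ]
}}

```text
time: 11.92
ee_pos: [0.4436, -0.0723, 0.066]
ee_rot: [0.0, 0.989, 0.148, 0.001]
ft_force: [-1.8, 1.7, 9.4]
grip_width: 0.0001
```

Call:
{"api": "step_arm", "payload": {
  "steps": [
    {"tx": 0, "ty": 0, "tz": 0.02, "twist": 0, "gripper": -1},
    {"tx": 0, "ty": 0, "tz": 0.1, "twist": 0, "gripper": -1},
    {"tx": 0, "ty": 0, "tz": 0.6, "twist": 0, "gripper": -1},
    {"tx": 0, "ty": 0, "tz": 0.9, "twist": 0, "gripper": -1},
    {"tx": -0.4, "ty": 0.9, "tz": 0.4, "twist": 0, "gripper": -1},
    {"tx": -0.4, "ty": 0.9, "tz": 0.4, "twist": 0, "gripper": -1},
    {"tx": -0.4, "ty": 0.9, "tz": 0, "twist": 0, "gripper": -1},
    {"tx": -0.4, "ty": 0.9, "tz": 0, "twist": 0, "gripper": -1}
  ]
}}

```text
time: 12.92
ee_pos: [0.3467, 0.1428, 0.2094]
ee_rot: [-0.0, 0.989, 0.147, 0.001]
ft_force: [1.5, 0.6, -1.0]
grip_width: 0.0002
```

Call:
{"api": "step_arm", "payload": {
  "steps": [
    {"tx": -0.3, "ty": 0.9, "tz": 0, "twist": 0, "gripper": -1},
    {"tx": -0.3, "ty": 0.9, "tz": 0, "twist": 0, "gripper": -1},
    {"tx": 0, "ty": 0.9, "tz": 0, "twist": 0, "gripper": -1},
    {"tx": 0, "ty": 0, "tz": 0, "twist": 0, "gripper": -1}
  ]
}}

```text
time: 13.42
ee_pos: [0.3108, 0.306, 0.2081]
ee_rot: [0.0, 0.989, 0.15, -0.001]
ft_force: [0.4, -0.9, -0.9]
grip_width: -0.0002
```

```bash
python3 look.py 6
python3 - <<'E'
from h import *
t,s=[pickle.load(open(f"{n}6.pkl","rb")) for n in("top","side")]
for n,sn,bx in(("t",t,(290,270,320,300)),("s",s,(345,205,375,225))):
    m=mask(sn,(22,120,100),(34,255,255),bx); M=cv2.moments(m,True); uv=(M["m10"]/M["m00"],M["m01"]/M["m00"]); print(n,uv,M["m00"],back(sn,uv,.065))
# wedge thick-end bottom corners / top corners, approx from image for check
f=np.array([.4437,-.0733])
for tr in(.095,.105,.115):
    p=(.3999+tr*.2955,.0724-tr*.9553,-1.271)
    P=place(WV,*p); print(tr,proj(t,P[[6,7]]).round(1).tolist(),proj(s,P[[6,7,2,3]]).round(1).tolist())
E
```

```text
13.525 [0.31129273 0.30352086 0.20856416] [-0.30084556 -0.77671735  0.88090961]
t (305.3230240549828, 284.5085910652921) 291.0 [ 0.44384725 -0.07580389  0.065     ]
s (359.24615384615385, 213.7846153846154) 130.0 [ 0.44436418 -0.07387682  0.065     ]
0.095 [[239.5, 288.2], [246.7, 314.5]] [[369.2, 266.7], [396.1, 262.5], [368.0, 279.8], [394.4, 275.5]]
0.105 [[244.7, 286.7], [251.8, 313.0]] [[366.9, 263.4], [393.6, 259.3], [365.8, 276.4], [391.9, 272.2]]
0.115 [[249.8, 285.2], [257.0, 311.5]] [[364.7, 260.2], [391.1, 256.2], [363.6, 273.1], [389.6, 269.0]]
```

View pics/z6.png

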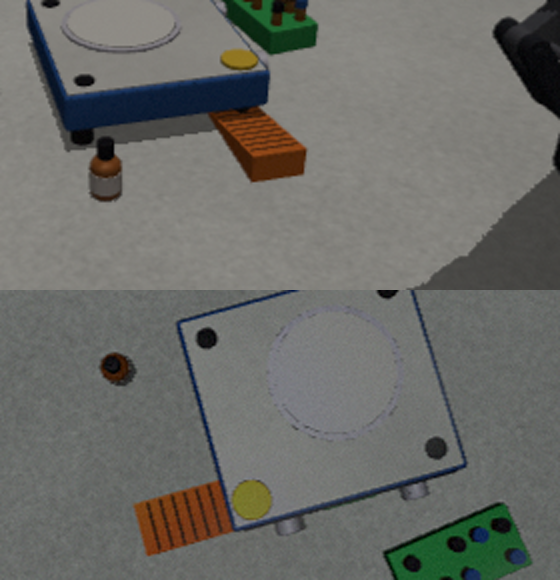

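View pics/top6.png

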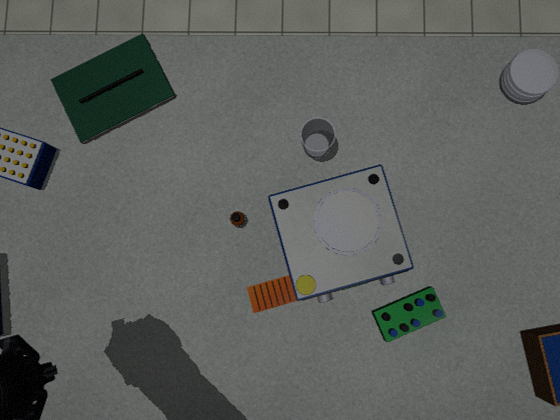

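```bash
python3 -c "
from station import env
print(env.close_job())"
```

```text
the job is handed in; nothing more can be done
None
```

The stirrer is left standing level with the wedge snug under its short foot, and the job is handed in; the interface gives no verdict.

- **First press:** the pad dropped about 6.7 mm, a tilt of about 0.055 rad, before the foot met the bench. The stirrer came back level when I let go. The force rose to about 18 N at the bottom of this press.
- **Pushing the wedge:** I pushed it about 107 mm, thin end first. The push then jumped to about 11 N as the wedge met the foot, and I stopped there.
- **Second press:** I held the pad at about 9 N for a second, after a brief peak of 17 N. It stayed at 66 mm, its level height, so the corner no longer gives.
- **Last pictures:** the wedge lies flat and straight under the foot. The vial, beaker and rack look unmoved, and the arm is clear of everything. The stirrer shifted about 2 mm from its starting place, against a limit of 30 mm.

No check failed. The two cameras differ by about 2 mm on the pad position, which is within their calibration.

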